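# Take the left-hand clamp nut off the tile grinder

### The job

Unscrew the brass clamp nut from the tile grinder - it has a left-hand thread, so it loosens clockwise seen from above - by feel, without forcing the grinding disc round on its brake or tugging the nut while it is still caught on its thread. When it is free lift it straight off and set it down gently, upright and wholly on the pale silicone mat, leaving the tile, tin and clamp where they are.

Things in the scene. Friction and masses are not known exactly. Their poses are not given: they have to be found in the camera images.
- grinder: Blue round tile grinder fixed on the slab, 170 mm across, with a flat steel disc (140 mm across, top 70 mm above the slab) on a vertical axis. Origin on that axis at the slab, z up. A steel spring washer (62 mm across, top about 78 mm above the slab) lies on the disc under the nut.
- disc (a joint): Turn of the grinding disc with its spindle about the vertical axis, rad, 0 at the start, positive anticlockwise from above. A brake holds it up to 0.6 N m; more torque than that on the nut, either way, forces it round, which must not happen (more than 0.06 rad counts).
- nut: Brass clamp nut on the grinder, 0.2 kg, 64 mm tall. Origin at the centre of its underside, z up along its axis. A round cup 50 mm across and 32 mm tall, open below (bore 26 mm deep), with a grip bar on top: 56 mm long along the nut's x, 24 mm thick along its y (grip across y), from 32 to 64 mm above the origin.
- mat: Pale grey-green silicone mat fixed flat on the slab, 180 mm (its x) by 160 mm (its y), 5 mm thick. Origin at the centre of its underside.
- tile: Loose white ceramic tile, 80 x 80 x 8 mm, lying flat; origin at the centre of its underside. Leave alone.
- tin: Loose lidded tin of dowel plugs, 75 mm across, 61 mm tall; origin at the centre of its underside. Leave alone.
- clamp: Loose red plastic bar clamp lying flat, 116 mm long along its x, 60 mm wide, 18 mm tall; origin near its middle on the slab. Leave alone.
- nut_grip (a point): Point in the nut's grip bar, on its axis, 53 mm above its underside; axes as the nut's. From the start the nut needs between 0.4 and 1.6 rad clockwise from above to come free (hidden, differs every time), climbing up to 4 mm; it then turns about 0.1 rad more to a hard end stop. In that last stretch and at the stop it lifts straight off; before it, the thread holds it.
- thread (a point): Point on the spindle axis at the nut's underside, 78 mm above the slab; axes as the grinder's. Coarse left-hand thread, loaded with 6 to 8 N by the spring washer; turning the nut takes less than 0.25 N m short of the stop. The spindle ends 20 mm above here, inside the nut; lifting 25 mm clears it. Pulling or pressing the nut with over 45 N while caught counts as tugging.
Mind the look-alikes: they are no part of the job. What is shaped like the mat but black or red is not meant.

How it is judged:
By the outcome, as a careful person would: the job done as asked, in the order asked, and still so for the second after the job is handed in, with the robot touching nothing.
It also fails if it takes over 64 s, if anything falls off the work surface, if the arm or the gripper's body presses on something with over 40 N, if the wrist force passes 120 N, or if a joint passes its speed limit or range.

### The arm

A 6-joint arm with a two-finger parallel gripper is mounted at the origin on the work surface. World frame = base frame: x ahead of the robot, y to its left, z up, the work surface at z = 0. Lengths are in m, angles in rad, forces in N, time in s.
With the tool pointing down it reaches from about 0.35 to 1 m from the base axis. Payload 7.1 kg.
Tool frame: the origin (TCP) lies between the finger pads; the fingertips stand 22 mm ahead of it and the grasp point (between the pads) lies 3 mm ahead of it; x points along the fingers, y is the direction in which the jaws open and shut, and the axes are right-handed (so a half turn about x gives the same grasp; the last joint's range is limited). The gripper opens to 85 mm and grips with 20 to 120 N. Pads are 22 mm wide; open, the fingers measure 114 mm over their backs; the gripper's body (76 mm by 85 mm) begins 54 mm behind the grasp point. The pads swing forward as they close: fully open they stand 13 mm farther back than shut.
Start: joints at [-1.344, 0.423, 1.63, -0, 1.089, -0.019], TCP at [0.152, -0.606, 0.253] pointing down, gripper open.
Joint ranges: [-3, 3], [-0.9, 2.11], [0.09, 2.58], [-1.31, 4.45], [0.11, 2.69], [-2.54, 2.54]. Speed limits (rad/s): [2.39, 2.39, 3.01, 3.14, 3.14, 3.14].

### API

Orientations are given as a rotation vector (axis times angle).
In Python, from rig import manip gives the robot as it stands. The module is installed in compiled form; this text tells all that it offers. Calls block until the motion is done:
- manip.move_to(position, orientation): joint-space move of the TCP to a pose.
- manip.servo_line(position, orientation=None, rate=0.15): straight line of the TCP; orientation=None keeps the orientation; rate is the mean speed in m/s.
- manip.set_joints(angles): joint-space move.
- manip.command_gripper(opening, f_grip=None): finger opening in m; f_grip is the grip in N (None keeps the last); returns when the fingers have stopped.
- manip.hold(seconds).
- manip.solve_ik(position, orientation): joint angles nearest the present ones, or None.
- manip.camera(name): name is "scene" or "top" or "wrist"; returns a dict with "image" (420x560x3 uint8, red, green, blue), "fx", "fy", "cx", "cy" (pixels), "cam_to_world" (4x4, takes a point from camera to world coordinates); the wrist camera has in their place "mount" (4x4, takes a point from camera to tool coordinates, whose origin is the TCP and whose axes are the tool frame's). Camera axes: x right, y down, z forward; pixel columns grow to the right and rows downward; lengths in m; the calibration is good to about 2 mm. A picture is of the moment at which its call begins: read the wrist's pose just before it. There is no depth.
A pose or a line that the arm cannot do raises manip.IKError and nothing moves.
- manip.sign_off(): hands the job in, once; it reports no verdict.
Readings, each from a call of its own:
- manip.get_time(): time.
- manip.get_joint_positions(): joint angles.
- manip.get_joint_vel(): joint speeds.
- manip.get_tau(): joint torques, N m.
- manip.get_position(): TCP position.
- manip.get_ee_rot(): TCP orientation.
- manip.get_contact_force(): force on the tool from outside, world axes, zero at the start.
- manip.get_torque(): the same for the moment, N m.
- manip.get_width(): finger opening in m.
Only numpy, scipy, OpenCV 4.12 (cv2) and the standard library are available. Lean on these libraries where they do the work, as an engineer would, in place of code of your own. Each camera call takes 0.05 s, during which the arm holds its last target. There are 200 camera calls.

## Working session

There is one attempt and no reset: what is moved stays moved. The work goes in short steps, each a Python script; the robot and the scene stay as the last script left them, time stands still between calls to the robot, and variables do not carry over. Pictures are saved under pics/ and viewed, about 8 in all and at most 12, crops included, and the job is handed in when it is done.

```bash
mkdir -p pics
python3 - <<'E'
from rig import manip
import cv2
for n in("scene","top"):
    d=manip.camera(n); cv2.imwrite(f"pics/{n}0.png",d["image"][:,:,::-1])
    print(n,d["fx"],d["fy"],d["cx"],d["cy"]);print(d["cam_to_world"])
print(manip.camera("wrist")["mount"],manip.get_ee_rot(),manip.get_time(),manip.get_contact_force(),manip.get_torque(),manip.get_width())
E
```

```text
scene 526.8484993089802 526.8484993089802 286.43251742472467 200.2581804298666
[[-0.44520556  0.69197187 -0.5683018   1.26268943]
 [ 0.89536223  0.35173695 -0.2731439   0.25882769]
 [ 0.01088484 -0.63044116 -0.77616072  1.13730048]
 [ 0.          0.          0.          1.        ]]
top 529.6394217732243 529.6394217732243 279.0932833553247 211.73023916005445
[[-0.02643348 -0.98255694  0.18407369  0.27901895]
 [-0.99964393  0.02665271 -0.00128355 -0.09512016]
 [-0.0036449  -0.18404207 -0.98291161  1.18192494]
 [ 0.          0.          0.          1.        ]]
[[ 7.05857846e-04 -3.25450759e-01  9.45558727e-01 -1.19662304e-01]
 [ 9.99998812e-01  1.52541401e-03 -2.21466796e-04  1.23696586e-03]
 [-1.37029199e-03  9.45557760e-01  3.25451449e-01 -8.42461610e-02]
 [ 0.00000000e+00  0.00000000e+00  0.00000000e+00  1.00000000e+00]] [ 2.09109162  0.25958958 -2.09137512] 0.15 [-0.32306526 -0.42446387 -0.64507685] [-0.00527408  0.04963773  0.02239403] 0.08537401330557437
```

View pics/scene0.png

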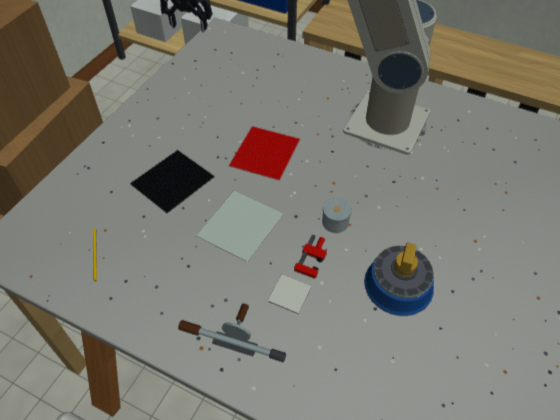

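View pics/top0.png

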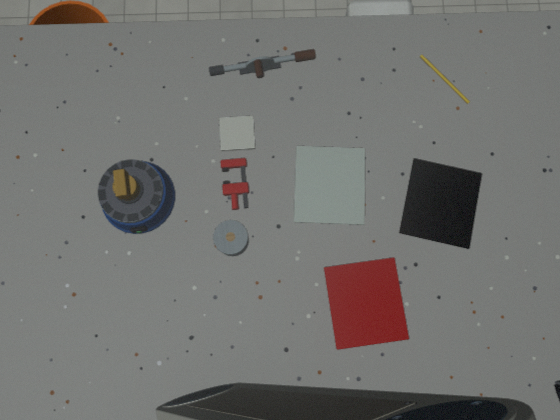

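The nut's only candidate is the brass piece on the blue grinder, at top (125,184) and scene (407,260). For the mat there are pale (330,185), black (441,203) and red (366,303) in the top view, and I choose the pale one. Next, a close crop of the nut in both views, with the mat corners.

Run:
```python
import cv2,numpy as np
t=cv2.imread("pics/top0.png");s=cv2.imread("pics/scene0.png")
a=cv2.resize(t[140:240,85:185],(400,400),interpolation=cv2.INTER_CUBIC)
b=cv2.resize(s[230:330,350:450],(400,400),interpolation=cv2.INTER_CUBIC)
cv2.imwrite("pics/crop1.png",np.hstack([a,b]))
for im,n,p in((t,'top',(330,185)),(s,'scene',(240,225))):
    m=(np.abs(im.astype(int)-im[p[1],p[0]]).max(2)<25).astype(np.uint8)
    _,l=cv2.connectedComponents(m); c=max(cv2.findContours((l==l[p[1],p[0]]).astype(np.uint8),0,2)[0],key=cv2.contourArea)
    print(n,cv2.approxPolyDP(c,6,True).reshape(-1,2).tolist(),cv2.contourArea(c))
```

```text
top [[489, 64], [480, 70], [482, 61], [471, 61], [482, 78], [477, 83], [471, 69], [469, 76], [469, 68], [462, 70], [473, 67], [455, 60], [458, 44], [457, 59], [442, 46], [441, 60], [424, 50], [440, 70], [450, 69], [442, 72], [469, 99], [480, 99], [465, 107], [426, 66], [410, 72], [424, 67], [414, 58], [408, 66], [407, 53], [417, 57], [419, 47], [403, 50], [409, 59], [393, 65], [394, 53], [388, 50], [385, 60], [385, 50], [372, 48], [381, 46], [371, 39], [379, 33], [369, 38], [372, 29], [361, 31], [374, 42], [369, 50], [354, 36], [359, 28], [351, 29], [347, 50], [339, 43], [328, 49], [326, 36], [328, 53], [316, 49], [321, 68], [290, 62], [259, 80], [207, 75], [211, 59], [246, 60], [239, 52], [251, 53], [240, 47], [250, 40], [236, 48], [235, 35], [229, 42], [240, 57], [230, 47], [211, 51], [219, 46], [203, 36], [185, 58], [181, 51], [191, 50], [183, 37], [184, 46], [170, 40], [180, 47], [174, 53], [160, 39], [157, 48], [170, 50], [164, 57], [152, 35], [148, 53], [133, 45], [140, 62], [129, 58], [131, 68], [121, 69], [124, 60], [112, 50], [118, 64], [104, 69], [111, 56], [95, 46], [102, 
[... 2036 characters left out ...]
], [262, 90], [257, 83], [254, 92], [266, 87], [257, 95], [267, 104], [263, 115], [264, 104], [250, 99], [237, 106], [236, 93], [221, 105], [227, 93], [210, 102], [226, 108], [224, 117], [215, 106], [214, 115], [203, 116], [211, 109], [198, 103], [198, 115], [166, 127], [173, 146], [165, 152], [157, 146], [168, 141], [163, 134], [142, 133], [150, 142], [157, 135], [158, 159], [183, 147], [216, 178], [166, 216], [132, 193], [135, 206], [127, 215], [119, 209], [118, 217], [130, 218], [119, 232], [133, 218], [141, 233], [132, 238], [130, 227], [125, 240], [98, 242], [115, 245], [98, 249], [96, 282], [91, 252], [83, 249], [71, 265], [57, 263], [59, 271], [45, 264], [43, 275], [51, 278]] 116856.5
```

View pics/crop1.png

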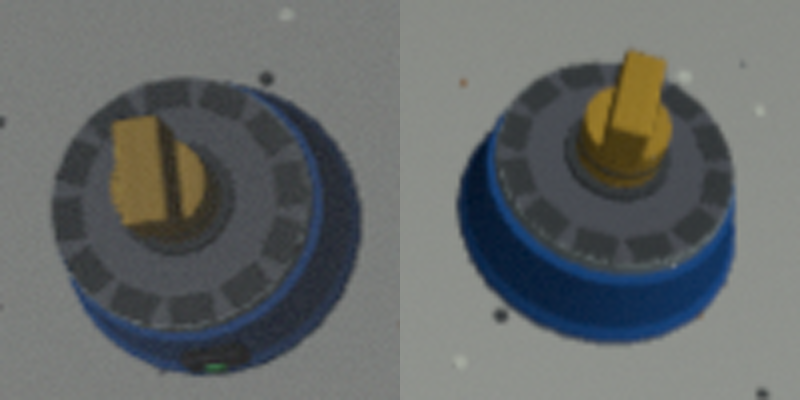

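Crop: the brass bar's top-face centre is at top ≈(120,182.6) and scene ≈(409.6,252.8). It is the only brass nut there, and its long axis runs nearly along world x. Now I triangulate.

```bash
cat > h.py <<'E'
from rig import manip
import numpy as np, cv2
from scipy.spatial.transform import Rotation as R
I=np.array
CAM={'top':(529.6394,279.0933,211.7302,I([[-0.02643348,-0.98255694,0.18407369,0.27901895],[-0.99964393,0.02665271,-0.00128355,-0.09512016],[-0.0036449,-0.18404207,-0.98291161,1.18192494]])),
'scene':(526.8485,286.4325,200.2582,I([[-0.44520556,0.69197187,-0.5683018,1.26268943],[0.89536223,0.35173695,-0.2731439,0.25882769],[0.01088484,-0.63044116,-0.77616072,1.13730048]]))}
def ray(cam,p):
    f,cx,cy,T=cam; d=T[:,:3]@I([(p[0]-cx)/f,(p[1]-cy)/f,1]); return T[:,3],d/np.linalg.norm(d)
def tri(*rs):
    P=[np.eye(3)-np.outer(d,d) for o,d in rs]; return np.linalg.solve(sum(P),sum(p@o for p,(o,d) in zip(P,rs)))
def atz(cam,p,z):
    o,d=ray(cam,p); return (o+d*(z-o[2])/d[2])
def down(psi): # tool x down, tool y (jaw) at angle psi in world
    y=I([np.cos(psi),np.sin(psi),0]);x=I([0,0,-1.]); return R.from_matrix(np.c_[x,y,np.cross(x,y)])
def wcam():
    Rw=R.from_rotvec(manip.get_ee_rot()).as_matrix();p=I(manip.get_position());d=manip.camera("wrist")
    T=np.c_[Rw,p]@d["mount"]; return (d["fx"],d["cx"],d["cy"],T),d["image"][:,:,::-1]
E
python3 - <<'E'
from h import *
np.set_printoptions(precision=4,suppress=True)
c=lambda q,o:[(x/4-.375+o[0],y/4-.375+o[1]) for x,y in q]
a=c([(113,122),(155,117),(166,220),(125,226)],(85,140)); b=c([(230,50),(265,58),(250,135),(212,126)],(350,230))
print(tri(ray(CAM['top'],np.mean(a,0)),ray(CAM['scene'],np.mean(b,0))))
for n,q in(('top',a),('scene',b)): print(n,I([atz(CAM[n],p,.142) for p in q]))
mt=[(296,146),(364,148),(364,224),(294,222)]; ms=[(238,193),(282,217),(246,257),(199,225)]
for n,q in(('top',mt),('scene',ms)):
    w=I([atz(CAM[n],p,.005) for p in q]);print(n,w,w.mean(0))
print(tri(ray(CAM['top'],np.mean(mt,0)),ray(CAM['scene'],np.mean(ms,0))))
print(R.from_rotvec(manip.get_ee_rot()).as_matrix(), down(0).as_rotvec())
E
```

```text
[0.5432 0.2244 0.1403]
top [[0.5688 0.2385 0.142 ]
 [0.5708 0.2173 0.142 ]
 [0.5171 0.2102 0.142 ]
 [0.5146 0.2308 0.142 ]]
scene [[0.5193 0.2104 0.142 ]
 [0.5155 0.2301 0.142 ]
 [0.5692 0.2384 0.142 ]
 [0.5731 0.2176 0.142 ]]
top [[ 0.6531 -0.1399  0.005 ]
 [ 0.6439 -0.2968  0.005 ]
 [ 0.4662 -0.2869  0.005 ]
 [ 0.475  -0.1296  0.005 ]] [ 0.5595 -0.2133  0.005 ]
scene [[ 0.4716 -0.2721  0.005 ]
 [ 0.4912 -0.1244  0.005 ]
 [ 0.6467 -0.1486  0.005 ]
 [ 0.615  -0.3093  0.005 ]] [ 0.5561 -0.2136  0.005 ]
[ 0.5583 -0.213   0.0046]
[[-0.0003  0.2434 -0.9699]
 [ 0.0012 -0.9699 -0.2434]
 [-1.     -0.0012 -0.    ]] [ 1.2092  1.2092 -1.2092]
```

Run:
```python
from h import *
np.set_printoptions(precision=4,suppress=True)
o=down(1.711).as_rotvec()
manip.move_to([.5432,.2243,.235],o)
cam,im=wcam(); np.savez("w1.npz",f=cam[0],cx=cam[1],cy=cam[2],T=cam[3]); 
p=lambda X:(lambda c:cam[0]*c[:2]/c[2]+I(cam[1:3]))(cam[3][:,:3].T@(I(X)-cam[3][:,3]))
print(manip.get_joint_positions(),manip.get_position(),manip.get_time(),p([.5432,.2243,.142]))
print([manip.get_contact_force(),manip.get_torque()])
cv2.imwrite("pics/w1.png",im)
```

```text
[ 0.3703  0.3905  1.7292 -0.0001  1.0219 -1.3396] [0.5435 0.2237 0.235 ] 3.4083 [284.421  223.7463]
[array([-0.5198,  0.0142, -0.6543]), array([0.0477, 0.0499, 0.0069])]
```

View pics/w1.png

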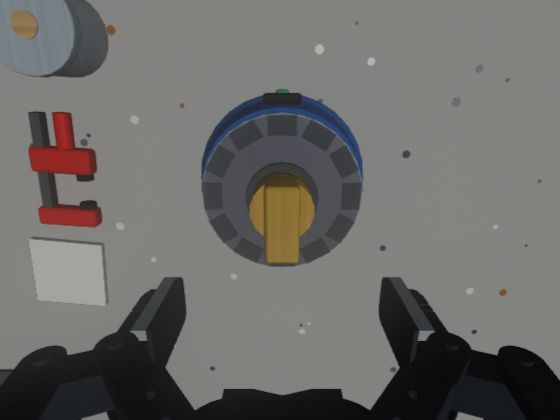

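The bar's top centre is at (282,224), against a predicted (284.4,223.7). It sits midway between the fingers (282.5) and square to them, so I descend and grip, lightly at first.

Run:
```python
from h import *
np.set_printoptions(precision=3,suppress=True)
def st(t): print(t,manip.get_time(),I(manip.get_position()),I(manip.get_contact_force()),I(manip.get_torque()),round(manip.get_width(),4))
manip.servo_line([.5433,.2236,.135],rate=.08); st('down')
manip.command_gripper(.0,25); st('grip25')
manip.hold(.2); st('hold')
manip.command_gripper(.0,60); manip.hold(.2); st('grip60')
```

```text
down 4.8083 [0.544 0.224 0.136] [-0.135 -0.022 -0.339] [ 0.002 -0.02   0.04 ] 0.0857
grip25 5.3917 [0.543 0.224 0.135] [-0.262 -0.473  1.365] [0.004 0.103 0.065] 0.0237
hold 5.5917 [0.543 0.224 0.135] [-1.278 -0.818  2.981] [-0.019  0.063  0.004] 0.024
grip60 6.0083 [0.543 0.224 0.135] [-0.655 -1.001  4.65 ] [-0.034  0.184  0.008] 0.0228
```

```bash
cat > turn.py <<'E'
from h import *
import sys,json
np.set_printoptions(precision=3,suppress=True)
def rd(n=4):
    a=[]
    for _ in range(n): a.append(np.r_[manip.get_contact_force(),manip.get_torque()]); manip.hold(.02)
    return np.mean(a,0)
def turn(psi,z,n,step,kz=5e-5,tmax=.36):
    for i in range(n):
        psi-=step
        manip.servo_line([.5433,.2236,z],down(psi).as_rotvec(),rate=.1)
        w=rd(); z+=float(np.clip(kz*w[2],-.0004,.0004))
        Rw=R.from_rotvec(manip.get_ee_rot()).as_matrix()
        print(round(manip.get_time(),2),'psi %.3f act %.3f z %.4f act %.4f'%(psi,np.arctan2(Rw[1,1],Rw[0,1]),z,manip.get_position()[2]),w)
        if w[5]>tmax or abs(w[2])>20: print('STOP');break
    json.dump([psi,z],open('s.json','w')); return psi,z
E
python3 - <<'E'
from turn import *
turn(1.711,.135,4,.03)
E
```

```text
6.33 psi 1.681 act 1.681 z 0.1352 act 0.1351 [-0.344 -0.647  4.497  0.052  0.131 -0.076]
6.64 psi 1.651 act 1.652 z 0.1354 act 0.1353 [ 0.273  0.47   4.433  0.146  0.026 -0.084]
6.96 psi 1.621 act 1.622 z 0.1356 act 0.1354 [ 0.921  0.86   3.068  0.192 -0.082 -0.061]
7.28 psi 1.591 act 1.592 z 0.1357 act 0.1356 [ 0.777  1.12   2.891  0.18  -0.111 -0.08 ]
```

```bash
sed -i 's/if w\[5\]>tmax/if abs(w[5])>tmax/' turn.py
python3 - <<'E'
from turn import *
turn(*json.load(open('s.json')),12,.03,tmax=.3)
E
```

```text
7.59 psi 1.561 act 1.562 z 0.1359 act 0.1357 [ 0.533  0.251  2.217  0.167 -0.119 -0.073]
7.91 psi 1.531 act 1.532 z 0.1359 act 0.1357 [ 0.827 -0.077  1.587  0.072 -0.08  -0.068]
8.22 psi 1.501 act 1.502 z 0.1360 act 0.1358 [ 0.288 -0.313  1.457  0.03  -0.006 -0.077]
8.54 psi 1.471 act 1.472 z 0.1361 act 0.1359 [-0.706 -0.616  1.254 -0.006  0.065 -0.057]
8.86 psi 1.441 act 1.442 z 0.1361 act 0.1360 [-1.069 -0.953  0.791 -0.099  0.079 -0.048]
9.18 psi 1.411 act 1.412 z 0.1361 act 0.1360 [-1.126 -0.903  0.346 -0.118  0.156 -0.086]
9.49 psi 1.381 act 1.382 z 0.1362 act 0.1361 [-1.592 -0.561  0.865 -0.093  0.2   -0.074]
9.81 psi 1.351 act 1.352 z 0.1362 act 0.1362 [-1.549 -0.501  1.076 -0.066  0.238 -0.074]
10.12 psi 1.321 act 1.322 z 0.1363 act 0.1363 [-1.228 -0.71   0.788 -0.016  0.188 -0.037]
10.44 psi 1.291 act 1.292 z 0.1363 act 0.1363 [-1.171  0.008  1.032  0.     0.143 -0.066]
10.76 psi 1.261 act 1.262 z 0.1364 act 0.1364 [-0.672 -0.08   1.316 -0.012  0.081 -0.067]
11.07 psi 1.231 act 1.232 z 0.1365 act 0.1365 [-0.419 -0.436  2.308 -0.04   0.047 -0.063]
```

Run:
```python
from turn import *
turn(*json.load(open('s.json')),24,.03,tmax=.25)
```

```text
11.39 psi 1.201 act 1.202 z 0.1366 act 0.1365 [ 0.074 -0.862  1.508 -0.071  0.008 -0.062]
11.71 psi 1.171 act 1.172 z 0.1366 act 0.1366 [-0.225 -0.558  1.563 -0.059  0.017 -0.06 ]
12.03 psi 1.141 act 1.142 z 0.1367 act 0.1367 [-0.307 -0.187  0.98  -0.054  0.01  -0.068]
12.34 psi 1.111 act 1.112 z 0.1368 act 0.1367 [-0.887 -0.545  1.554 -0.053  0.052 -0.057]
12.66 psi 1.081 act 1.082 z 0.1369 act 0.1367 [-0.761 -0.754  1.654 -0.061  0.097 -0.019]
12.97 psi 1.051 act 1.052 z 0.1369 act 0.1368 [-0.652 -0.832  1.276 -0.103  0.114 -0.056]
13.29 psi 1.021 act 1.022 z 0.1370 act 0.1368 [-1.022 -0.583  0.953 -0.098  0.157 -0.028]
13.61 psi 0.991 act 0.992 z 0.1370 act 0.1370 [-1.272 -0.491  0.858 -0.059  0.156 -0.048]
13.93 psi 0.961 act 0.962 z 0.1371 act 0.1370 [-1.442 -0.518  0.727 -0.028  0.177 -0.048]
14.24 psi 0.931 act 0.932 z 0.1371 act 0.1371 [-0.974 -0.056  0.642 -0.01   0.207 -0.05 ]
14.56 psi 0.901 act 0.902 z 0.1372 act 0.1372 [-0.957 -0.114  1.487  0.034  0.15  -0.059]
14.88 psi 0.871 act 0.872 z 0.1372 act 0.1372 [-0.741 -0.16   1.534  0.001  0.058 -0.048]
15.19 psi 0.841 act 
[... 359 characters left out ...]
 0.722 z 0.1377 act 0.1376 [-0.584 -0.225  1.521  0.008  0.082 -0.055]
16.77 psi 0.691 act 0.692 z 0.1377 act 0.1377 [-0.743  0.329  1.031  0.007  0.118 -0.045]
17.09 psi 0.661 act 0.662 z 0.1378 act 0.1377 [-0.799 -0.137  1.284  0.04   0.11  -0.051]
17.41 psi 0.631 act 0.632 z 0.1379 act 0.1378 [-0.532  0.545  1.797  0.067  0.095 -0.079]
17.73 psi 0.601 act 0.602 z 0.1380 act 0.1379 [-0.671  0.169  2.062  0.094  0.051 -0.024]
18.04 psi 0.571 act 0.572 z 0.1380 act 0.1380 [-0.154  0.458  1.106  0.123 -0.068 -0.041]
18.36 psi 0.541 act 0.542 z 0.1380 act 0.1380 [ 1.802  1.159 -1.066  0.212 -0.38   0.033]
18.68 psi 0.511 act 0.512 z 0.1378 act 0.1381 [ 3.42   1.591 -2.87   0.379 -0.776  0.031]
```

Spring load and thread torque vanished at psi≈0.55, about 1.16 rad turned, and the nut's weight now shows. I'll turn slightly further, then test with a tiny lift.

Run:
```python
from turn import *
psi,z=turn(.511,.1381,2,.015,kz=0,tmax=.3)
for i in range(6):
    z+=.0005; manip.servo_line([.5433,.2236,z],rate=.01); w=rd(); print(round(z,4),w)
    if w[2]<-12: print('STOP');break
json.dump([psi,z],open('s.json','w')); print(manip.get_time(),manip.get_position(),manip.get_width())
```

```text
18.99 psi 0.496 act 0.496 z 0.1381 act 0.1382 [ 4.626  2.158 -3.348  0.474 -0.989  0.07 ]
19.31 psi 0.481 act 0.481 z 0.1381 act 0.1382 [ 5.469  2.444 -4.152  0.507 -1.102  0.084]
0.1386 [ 5.443  1.394 -2.759  0.303 -1.063  0.093]
0.1391 [ 5.579  1.132 -3.071  0.246 -1.089  0.108]
0.1396 [ 5.528  1.234 -3.164  0.259 -1.132  0.098]
0.1401 [ 5.769  1.577 -3.118  0.36  -1.145  0.056]
0.1406 [ 5.635  2.212 -3.011  0.438 -1.111  0.051]
0.1411 [ 5.103  2.491 -1.891  0.549 -0.988  0.027]
21.2083 [0.544 0.224 0.141] 0.02308683321958826
```

Run:
```python
from turn import *
for z in (.150,.158,.166,.180,.21):
    manip.servo_line([.5436,.2237,z],rate=.04); print(z,rd(2))
o=manip.get_ee_rot(); print(manip.get_time(),manip.get_width())
for psi in(.481,):
    for p in ([.558,-.213,.2],): print(manip.solve_ik(p,o),manip.get_joint_positions())
d=manip.camera("top");cv2.imwrite("pics/t2.png",cv2.resize(d["image"][120:260,85:225,::-1],(560,560)))
```

```text
0.15 [ 0.244  0.583 -2.     0.019  0.006  0.009]
0.158 [ 0.378 -0.169 -1.57  -0.03  -0.035  0.018]
0.166 [ 0.04   0.446 -2.081  0.019  0.003 -0.021]
0.18 [ 0.29  -0.082 -2.22  -0.004 -0.019  0.023]
0.21 [ 0.16  -0.082 -1.544  0.032  0.002  0.001]
23.85 0.023142636697066284
[-0.384  0.448  1.732 -0.     0.962 -0.865] [ 0.37   0.422  1.747 -0.     0.973 -0.111]
```

View pics/t2.png

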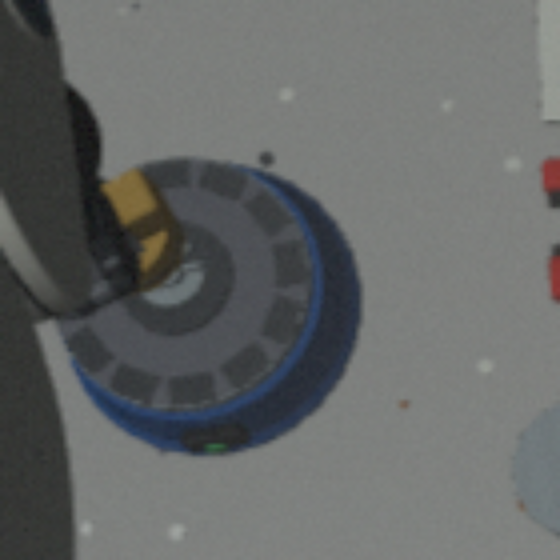

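The nut is in the gripper, the spindle is bare at crop (180,280), and the disc marks match the first crop. Moving to the mat to set it down by feel.

Run:
```python
from turn import *
manip.servo_line([.558,-.213,.2],rate=.2)
manip.servo_line([.558,-.213,.09],rate=.1)
manip.servo_line([.558,-.213,.067],rate=.04); manip.hold(.3)
b=rd(6); print(b,manip.get_position()); z=.067
while z>.055:
    z-=.0004; manip.servo_line([.558,-.213,z],rate=.01); w=rd(2)
    if w[2]-b[2]>3: break
print(z,w,manip.get_position(),manip.get_time())
d=manip.camera("scene");cv2.imwrite("pics/s3.png",cv2.resize(d["image"][150:290,160:320,::-1],(640,560)))
```

```text
[ 0.364 -0.1   -1.638 -0.005 -0.007  0.011] [ 0.558 -0.213  0.067]
0.06060000000000004 [-1.976  0.293  4.592  0.115  0.295 -0.019] [ 0.558 -0.213  0.061] 33.1417
```

View pics/s3.png

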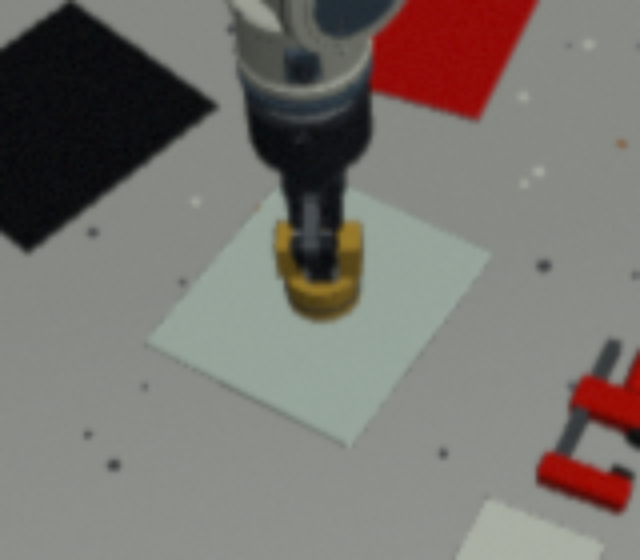

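The nut stands in the middle of the pale mat at crop (322,295) and its weight is taken up. Releasing now, then backing off upward.

Run:
```python
from turn import *
manip.command_gripper(.03,20); manip.command_gripper(.08); manip.hold(.2)
manip.servo_line([.558,-.213,.16],rate=.06)
manip.move_to([.40,-.36,.25],down(-.6).as_rotvec()) if manip.solve_ik([.40,-.36,.25],down(-.6).as_rotvec()) is not None else None
print(rd(3),manip.get_time())
cams=[cv2.resize(manip.camera(n)["image"][a:b,c:d,::-1],(400,400)) for n,a,b,c,d in(("scene",170,310,200,340),("top",130,210,290,370))]
cv2.imwrite("pics/f4.png",np.hstack(cams)); cv2.imwrite("pics/f5.png",manip.camera("top")["image"][:,:,::-1])
```

```text
[ 0.133  0.16  -0.57  -0.008 -0.029 -0.002] 36.9667
```

View pics/f4.png

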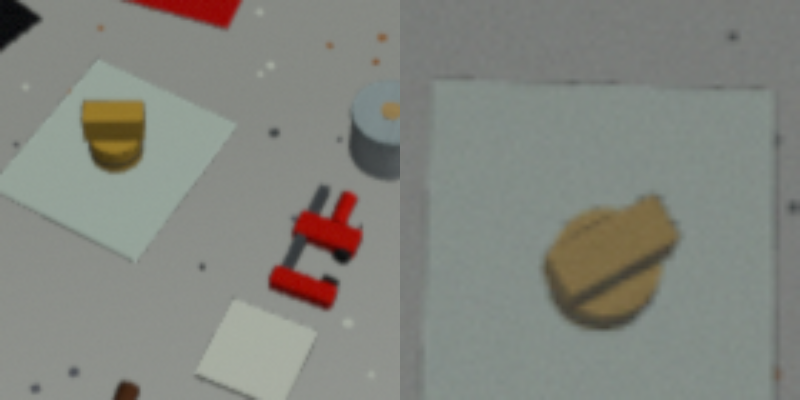

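View pics/f5.png

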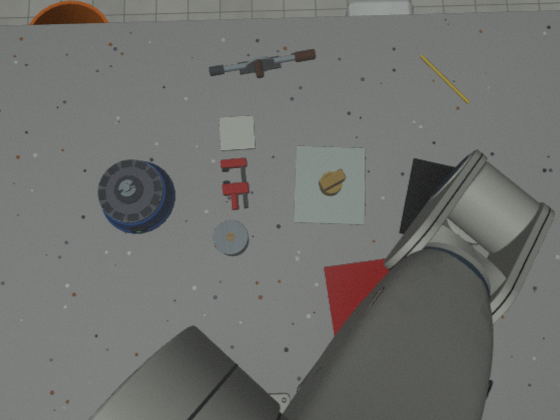

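The nut stands upright at top (332,182), well inside the pale mat. The tile (237,132), clamp (235,182), tin (231,238) and disc look as before, and the arm is clear of everything. Handing in.

```bash
python3 -c "
from rig import manip
print(manip.sign_off(),manip.get_time())"
```

```text
the job is handed in; nothing more can be done
the job is handed in; nothing more can be done
```

The nut is off the grinder and standing upright near the middle of the pale mat, and the job is handed in. The robot's clock read about 37 s just before that, against the 64 s limit.

- **Unscrewing:** I gripped the bar at 60 N and turned it clockwise in 0.03 rad steps while following the climb. The thread let go after about 1.17 rad and roughly 3 mm of climb. Measured torque stayed at or below about 0.11 N m, and the vertical force stayed under 5 N throughout.
- **Lifting:** I turned another 0.06 rad or so, then tested with 0.5 mm lifts. They met only about the nut's own weight, so I lifted it straight off.
- **Setting down:** I lowered it onto the mat by feel. The rise on contact was about 6 N.

**Last checks:** The final pictures show the nut wholly on the mat. The tile, tin, clamp and disc marks looked unmoved to the eye, though I did not measure them. The arm was clear of everything.

**Two readings stood out:**
- **Torque sign:** The measured torque was slightly negative while the thread was engaged. I took this to be the spring helping the nut loosen.
- **Sideways force:** About 6 N built up on the freed nut, probably from a slight misalignment with the spindle. It was gone once the nut had risen about 12 mm.

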